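Shut the slant-top dry box and clip it closed

TASK

Swing the lid of the slant-top dry box fully shut, so that its tabs drop behind the ridge. Then take the spring clamp off its rail and clip it squarely over the middle of the two tongues on the ridge (lid tongue and box tongue together), with the jaws pushed well down over them, and let go of it. Leave the other things on the bench where they are.

Things in the scene. Friction and masses are not known exactly. Their poses are not given: they have to be found in the camera images.
- drybox: fixed white dry box on a blue base, 190 mm along its x, 106 mm along y; a wedge: upright back wall at y = -41 mm (top z = 153), open sloping face towards +y, leaning 35 degrees from vertical: it rises from the hinge (y = +45, z = 30 mm) towards -y to the ridge. Origin: on the bench under the middle.
- tongue: white box tongue standing out of the ridge in the slope plane, 70 mm wide (x, along the ridge), 50 long, 5 thick. Origin: middle of its outer edge, on the face where it meets the lid. z points out, up the slope (35 degrees from vertical), y outward normal of the shut lid. It fills y -5 to 0, the shut lid's tongue y 0 to +5, both z -50 to 0 mm, where lid and wall begin.
- lid (a joint): angle of the lid, rad: 0 fully shut, grows as it opens about the low hinge (away from the ridge, towards the box's +y); at 0.61 the lid is upright; stop at 1.25. A stiff friction hinge: the lid stays where it is left.
- lid_hinge (a point): middle of the lid's hinge line, which runs along the box's x. The grey lid is a plate 180 mm wide (along x), 150 mm from hinge to ridge edge, 5 mm thick (inner face in the hinge plane), with a 70 mm wide, 50 mm long tongue in the middle of its free edge.
- lid_tip (a point): middle of the outer end of the lid's tongue, 200 mm from the hinge
- cliprail: fixed rail stand: dark base 140 x 80 x 10 mm with an upright aluminium plate 120 mm long (its x), 10 mm thick (y), top edge at z = 85 mm. Origin: centre of the underside. The clamp is parked on the plate.
- clamp: steel spring clamp, peg type, 120 mm long, 36 wide; this body is its +y half. Origin: on the hinge pin, mid between the halves. z to the handles, -z to the jaws, y the way jaws and handles spread, x along the pin. Jaw tips at z -55 mm; throat free to z -6. Parked jaws down on the rail, pin 20 mm above its edge. Squeezing the handles opens the jaws.
- clamp_grip (a point): point between the handles, 36 mm above the pin, to squeeze at. Handles (30 mm wide, black ends, z 5 to 65 mm) form a V: 50 mm over the outsides here, 65 at the ends. 10 N squeezes them to the stop: parallel, 34 mm over the outsides, jaw tips 37 mm apart, each half (and this point) turned 0.25 rad from the middle plane. Opening fingers may drag the clamp back 10 mm.
- clamp_arm (a joint): opening angle of the clamp's other half, rad: 0 when the jaws sit parallel on 10 mm (the rail, or both tongues), -0.12 when shut on nothing, 0.5 when the handles are squeezed to the stop
- amber_jar: bystander: amber jar with white cap, 60 mm wide, 100 mm high; origin under its middle
- stopper: bystander: black disc stopper with a knob, 68 mm wide, 30 mm high; origin under its middle
- beaker: bystander: glass beaker, 60 mm wide, 70 mm high; origin under its middle
- amber_bottle: bystander: large amber bottle, 90 mm wide, 200 mm high; origin under its middle
- spatula: bystander: spatula 180 mm long lying on the bench
- tipbox: bystander: cardboard box 120 x 85 x 60 mm; origin under its middle
- small_bottle: bystander: small amber bottle, 48 mm wide, 90 mm high; origin under its middle
Things that resemble listed ones, but are neither listed nor needed, are in the scene too. Leave any purple look-alike of the clamp alone. Leave any yellow look-alike of the drybox alone.

How it is judged:
On the way, in this order (a step that is already met when the one before it is completed fails the run):
1. the lid is fully shut (value of joint lid below 0.04 rad), for 0.2 s.
2. the clamp sits over both tongues (value of joint lid below 0.04 rad and x of clamp in the frame of tongue between -0.02 and 0.02 m and y of clamp in the frame of tongue between -0.008 and 0.008 m and z of clamp in the frame of tongue between 0 and 0.04 m and angle between the z axis of clamp and the z axis of tongue, either way round below 0.17 rad and angle between the x axis of clamp and the x axis of tongue, either way round below 0.2 rad and value of joint clamp_arm between -0.07 and 0.1 rad and contact force between clamp and the fingers below 0.2 N), for 0.2 s.
At the end, for the whole second after the job is handed in: Lid shut (within 0.04 rad); clamp released, at rest and closed on both tongues: pin within 20 mm of their middle along the ridge, 8 mm of their mid-plane, at most 40 mm beyond their edge (jaws 15 mm over), in line with the slope within 0.17 rad and the ridge within 0.2 rad (all of step 2 and linear speed of clamp below 0.02 m/s); the robot touches nothing.
It fails at once if another thing on the bench is pushed more than 30 mm (distance of any of amber_jar, stopper, beaker, amber_bottle, spatula, tipbox, small_bottle from where it was at the start of the episode above 0.03 m).
It also fails if it takes over 58 s, if anything falls off the work surface, if the arm or the gripper's body presses on something with over 40 N, if the wrist force passes 120 N, or if a joint passes its speed limit or range.

ROBOT

A 6-joint arm with a two-finger parallel gripper is mounted at the origin on the work surface. World frame = base frame: x ahead of the robot, y to its left, z up, the work surface at z = 0. Lengths are in m, angles in rad, forces in N, time in s.
With the tool pointing down it reaches from about 0.25 to 0.85 m from the base axis. Payload 12.5 kg.
Tool frame: the origin (TCP) lies on the centre line of the jaws, within the pads' length; the fingertips stand 19 mm ahead of it and the grasp point (between the pads) is the TCP; z points along the fingers, y is the line along which they close (so a half turn about z gives the same grasp; the last joint's range is limited). The gripper opens to 93 mm and grips with 3 to 60 N. Pads are 15 mm wide; open, the fingers measure 128 mm over their backs; the gripper's body (75 mm by 188 mm) begins 65 mm behind the grasp point.
Start: joints at [1.041, 0.351, 1.652, -0, 1.139, -0.085], TCP at [0.237, 0.496, 0.238] pointing down, gripper open.
Joint ranges: [-2.75, 2.75], [-0.79, 2.1], [0.01, 2.65], [-1.57, 4.71], [0.07, 3.14], [-2.87, 2.87]. Speed limits (rad/s): [2.22, 2.22, 2.79, 3.14, 3.14, 3.14].

INTERFACE

Orientations are given as a 3x3 rotation matrix whose columns are the frame's x, y, z axes.
In Python, from cell import monitor, capture, ctrl gives the robot as it stands.
- The arm moves only by the shell command python3 -m jog 'ROWS'. ROWS is JSON, a list of rows, each an object with "travel": the shift along the world's x, y, z in mm, a list of three; "spin": the turn about the world's z in rad; "claw": the finger opening in mm, from 0 to 93. A call has exactly 8 rows; each row is the pose to reach, as a shift and turn from the pose commanded when the call began; what a row does not reach only later rows make up. A row lasts 1/12 s, in which the tool goes at most 41.7 mm and 7.16 degrees, less where a joint would pass 70% of its speed; a pose out of reach is approached as far as the arm can. A call with a gripper value outside its range is refused whole. The fingers move at their own pace and stop on an object; the grip force is fixed at half the most. Time passes only in rows, so rows that repeat a pose let the fingers close, or fill a call up. It gives the time, the measured TCP pose, the force, the opening and the grip force at its end, in the units of the state.
- monitor.sense(): the state, without advancing time (a new reading comes with each control period).
- capture(name): name is "scene" or "top"; returns a dict with "img" (480x640x3 uint8, red, green, blue), "fovy" (degrees; the focal length in pixels is half the picture's height over the tangent of half this angle, whatever the lens; pixels are square), "cx", "cy" (the principal point, pixels), "dist_coeffs" ([k1, k2, p1, p2, k3] as OpenCV has them; the pictures are not rectified), "world_to_cam" (4x4, takes a point from world to camera coordinates). Camera axes: x right, y down, z forward; pixel columns grow to the right and rows downward; lengths in m; the calibration is good to about 2 mm. A picture is of the moment at which its call begins. There is no depth.
- ctrl.hand_in(): hands the job in; it is judged then, once.
The state is a dict: "t": time; "q": joint angles; "dq": joint speeds; "effort": joint torques, N m; "tool_pos": TCP position; "ee_rot": TCP orientation; "ft_force": force on the tool from outside, world axes, zero at the start; "ft_torque": the same for the moment, N m; "gripper_width": finger opening in m; "grip_force": force on a finger pad.
Only numpy, scipy, OpenCV 4.12 (cv2) and the standard library are available. Lean on these libraries where they do the work, as an engineer would, in place of code of your own. Each camera call takes 0.05 s, during which the arm holds its last target. There are 200 camera calls.

## Working session

There is one attempt and no reset: what is moved stays moved. The work goes in short steps, Python scripts to look and compute and a shell command to move; the robot and the scene stay as the last step left them, time stands still between calls to the robot, and variables do not carry over. Pictures are saved under pics/ and viewed, at most 13 in all, crops included, and the job is handed in when it is done.

```bash
ls; mkdir -p pics; cat > h.py <<'E'
import numpy as np,cv2
from cell import monitor,capture,ctrl
def snap(n,f=None):
    c=capture(n); 
    if f: cv2.imwrite('pics/'+f,c['img'][:,:,::-1])
    return c
def K(c):
    f=240/np.tan(np.radians(c['fovy'])/2); return np.array([[f,0,c['cx']],[0,f,c['cy']],[0,0,1.]])
def ray(c,p):
    u=cv2.undistortPoints(np.array([[p]],float),K(c),np.array(c['dist_coeffs'],float))[0,0]
    M=np.array(c['world_to_cam']);R=M[:3,:3];o=-R.T@M[:3,3];d=R.T@np.array([u[0],u[1],1]);return o,d/np.linalg.norm(d)
def onz(c,p,z):
    o,d=ray(c,p);return o+d*(z-o[2])/d[2]
def proj(c,P):
    M=np.array(c['world_to_cam']);return cv2.projectPoints(np.array(P,float).reshape(-1,3),cv2.Rodrigues(M[:3,:3])[0],M[:3,3],K(c),np.array(c['dist_coeffs'],float))[0][:,0]
def tri(r1,r2):
    (a,d),(b,e)=r1,r2
    s=np.linalg.lstsq(np.stack([d,-e],1),b-a,rcond=None)[0];p,q=a+s[0]*d,b+s[1]*e
    return (p+q)/2,np.linalg.norm(p-q)
E
python3 - <<'E'
from h import *
import pickle
s=snap('scene','s1.png');t=snap('top','t1.png')
pickle.dump((s,t),open('c1.pkl','wb'))
for c in(s,t):
    o,d=ray(c,(320,240));print(o.round(3),d.round(3),c['fovy'])
E
```

```text
pics
[ 1.16  -0.325  0.724] [-0.707  0.362 -0.608] 52.74200963671409
[ 0.304 -0.035  1.148] [ 0.18   0.042 -0.983] 53.68532728647471
```

View pics/s1.png

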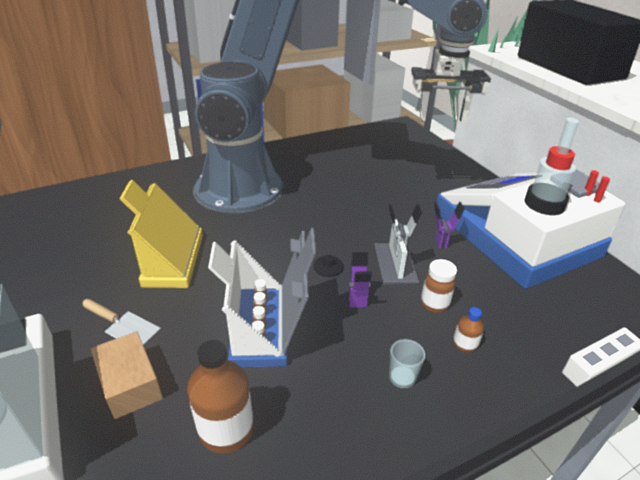

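View pics/t1.png

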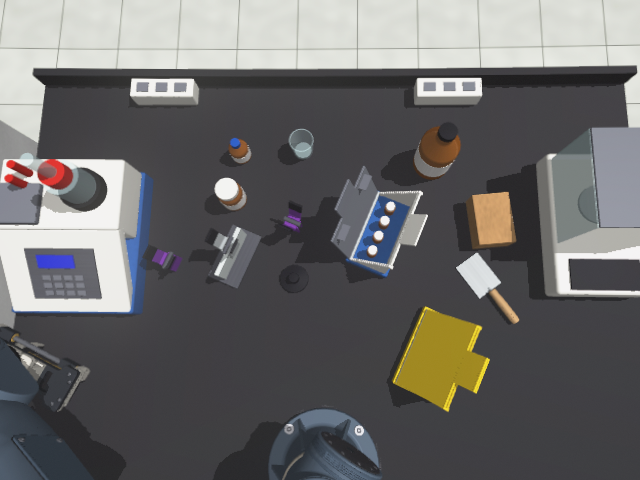

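Scene view: the open box is at about (260,310), with its grey lid leaning at (300,265). The clamp is on its rail at (400,245), and there are purple decoys at (358,280) and (447,228) and a yellow decoy at (160,235). In the top view the box is at (385,230), the rail at (235,255) and the bottle at (438,152). I'll zoom in on both.

```bash
python3 - <<'E'
from h import *
import pickle
s,t=pickle.load(open('c1.pkl','rb'))
a=s['img'][190:390,190:450];b=t['img'][150:300,200:440]
z=lambda i,k:cv2.resize(i[:,:,::-1],None,fx=k,fy=k,interpolation=cv2.INTER_CUBIC)
cv2.imwrite('pics/s1c.png',z(a,3));cv2.imwrite('pics/t1c.png',z(b,3.3))
E
```

```text
(no output)
```

View pics/s1c.png

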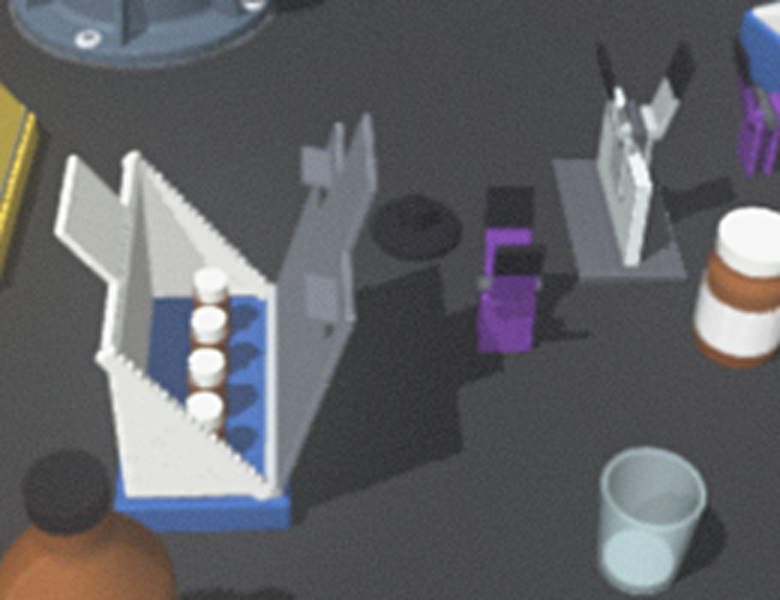

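View pics/t1c.png

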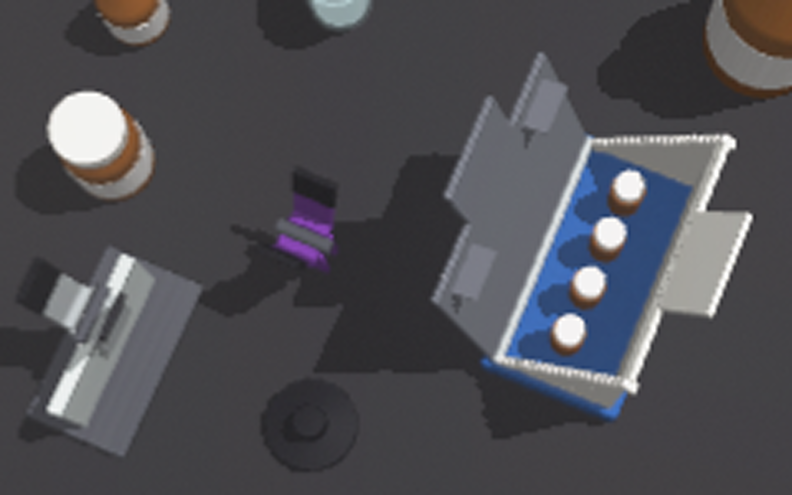

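The crops show the box tongue's outer edge from (750,213) to (712,315) in the top crop. The ridge corners are at (735,140) and (632,388), the rail's top edge runs from (122,255) to (60,412), and one clamp handle ends at about (29,279). The scene crop has the handle tips at (687,45) and (603,45).

```bash
python3 - <<'E'
from h import *
import pickle
s,t=pickle.load(open('c1.pkl','rb'))
S=lambda u,v:(190+(u+.5)/3-.5,190+(v+.5)/3-.5); T=lambda u,v:(200+(u+.5)/3.3-.5,150+(v+.5)/3.3-.5)
n=lambda x:np.round(np.array(x)*1000,0)
def pair(nm,p,q,z):
    a,b=onz(t,T(*p),z),onz(t,T(*q),z);d=a-b;print(nm,n((a+b)/2),'len',n(np.linalg.norm(d)),'yaw',np.degrees(np.arctan2(d[1],d[0])).round(1));return (a+b)/2,d/np.linalg.norm(d)
O,ex=pair('tongue',(750,213),(712,315),.1938)
pair('ridge',(735,140),(632,388),.155)
H,eh=pair('hinge',(592,145),(500,358),.030)
R,er=pair('railtop',(127,255),(55,412),.085)
pair('railtop+',(137,255),(68,415),.085)
ez=np.array([0,0,1.]);eyh=np.cross(ez,eh) # left of x
print('H->O',n((O-H)@eyh), 'expect -+115')
# lid tip
o,d=ray(t,T(468,147))
# plane through O perpendicular to eh
Hm=H+eh*((O-H)@eh)
k=((Hm-o)@eh)/(d@eh);P=o+k*d
print('lidtip',n(P))
for a in np.arange(.6,1.3,.05):
    L=Hm+.2*(np.sin(a-.61)*eyh+np.cos(a-.61)*ez)
    print(a.round(2),n(L),(proj(t,L)[0]-np.array(T(468,147))).round(1),proj(s,L)[0].round(1)*1)
print('scene tongue tip',S(372,118),S(355,200))
print('handle+',[n(x) for x in tri(ray(t,T(29,279)),ray(s,S(687,45)))])
print('handle-',[n(x) for x in tri(ray(t,T(128,290)),ray(s,S(603,45)))])
E
```

```text
tongue [ 502. -201.  194.] len 69.0 yaw -21.0
ridge [ 511. -178.  155.] len 177.0 yaw -22.8
hinge [545. -96.  30.] len 173.0 yaw -22.8
railtop [472. 221.  85.] len 119.0 yaw -21.8
railtop+ [471. 213.  85.] len 120.0 yaw -20.6
H->O -113.0 expect -+115
lidtip [571. -38. 212.]
0.6 [545. -98. 230.] [30.4 10. ] [273.9 236.2]
0.65 [549. -89. 230.] [25.7  8.1] [279.8 236.2]
0.7 [553. -80. 229.] [21.1  6.3] [285.7 236.5]
0.75 [557. -71. 228.] [16.5  4.6] [291.6 236.9]
0.8 [561. -62. 226.] [11.9  2.9] [297.4 237.6]
0.85 [565. -53. 224.] [7.4 1.4] [303.2 238.6]
0.9 [568. -44. 222.] [ 3.  -0.1] [308.8 239.7]
0.95 [572. -35. 219.] [-1.3 -1.5] [314.4 241.1]
1.0 [576. -26. 215.] [-5.5 -2.7] [319.8 242.7]
1.05 [579. -18. 211.] [-9.6 -3.9] [325.  244.5]
1.1 [583. -10. 206.] [-13.6  -4.9] [330.1 246.4]
1.15 [586.  -2. 202.] [-17.4  -5.8] [335.  248.6]
1.2 [589.   6. 196.] [-21.   -6.6] [339.7 250.9]
1.25 [593.  14. 190.] [-24.4  -7.3] [344.1 253.4]
scene tongue tip (313.6666666666667, 229.0) (308.0, 256.3333333333333)
handle+ [array([494., 244., 172.]), np.float64(3.0)]
handle- [array([485., 177., 184.]), np.float64(4.0)]
```

```bash
python3 -c "
from h import *
s=monitor.sense();print(s['tool_pos'],s['ee_rot'],s['t'],s['ft_force'])"
python3 -m jog '[{"travel":[30,-35,10],"spin":0,"claw":0},{"travel":[60,-70,20],"spin":0,"claw":0},{"travel":[90,-105,20],"spin":0,"claw":0},{"travel":[120,-140,20],"spin":0,"claw":0},{"travel":[145,-175,20],"spin":0,"claw":0},{"travel":[170,-210,20],"spin":0,"claw":0},{"travel":[195,-245,20],"spin":0,"claw":0},{"travel":[220,-280,20],"spin":0,"claw":0}]'
```

```text
[0.23647061 0.49624829 0.23717547] [[-9.02729323e-01  4.30208698e-01 -4.95480447e-04]
 [ 4.30208977e-01  9.02728907e-01 -8.70300867e-04]
 [ 7.28735190e-05 -9.98806249e-04 -9.99999499e-01]] 0.1 [ 0.82747025 -0.51454966  0.50992458]
t: 0.77
tool_pos: [0.4428, 0.2349, 0.2576]
ee_rot: [[-0.903, 0.43, -0.0], [0.43, 0.903, -0.0], [0.0, -0.0, -1.0]]
ft_force: [0.2, 0.5, 0.6]
gripper_width: 0.0444
grip_force: 0.0
```

```bash

python3 -m jog '[{"travel":[20,-30,0],"spin":0.06,"claw":0},{"travel":[40,-60,0],"spin":0.06,"claw":0},{"travel":[60,-90,0],"spin":0.06,"claw":0},{"travel":[80,-120,0],"spin":0.06,"claw":0},{"travel":[100,-150,0],"spin":0.06,"claw":0},{"travel":[118,-180,0],"spin":0.06,"claw":0},{"travel":[131,-206,0],"spin":0.06,"claw":0},{"travel":[131,-206,-35],"spin":0.06,"claw":0}]'
python3 -m jog '[{"travel":[0,0,-33],"spin":0,"claw":0},{"travel":[0,0,-33],"spin":0,"claw":0},{"travel":[-8,-18,-33],"spin":0,"claw":0},{"travel":[-15,-37,-33],"spin":0,"claw":0},{"travel":[-22,-56,-33],"spin":0,"claw":0},{"travel":[-30,-74,-33],"spin":0,"claw":0},{"travel":[-37,-92,-33],"spin":0,"claw":0},{"travel":[-37,-92,-33],"spin":0,"claw":0}]'
```

```text
t: 1.43
tool_pos: [0.5775, 0.0266, 0.2271]
ee_rot: [[-0.926, 0.378, 0.01], [0.378, 0.926, -0.001], [-0.01, 0.003, -1.0]]
ft_force: [0.9, 0.1, 1.0]
gripper_width: 0.0005
grip_force: 0.0
t: 2.1
tool_pos: [0.5357, -0.0631, 0.1912]
ee_rot: [[-0.926, 0.377, 0.001], [0.377, 0.926, -0.001], [-0.001, -0.0, -1.0]]
ft_force: [-0.6, 0.2, -0.1]
gripper_width: 0.0001
grip_force: 0.0
```

```bash

python3 -m jog '[{"travel":[-3,-15,-3],"spin":0,"claw":0},{"travel":[-5,-30,-6],"spin":0,"claw":0},{"travel":[-8,-45,-9],"spin":0,"claw":0},{"travel":[-10,-60,-12],"spin":0,"claw":0},{"travel":[-13,-75,-14],"spin":0,"claw":0},{"travel":[-15,-91,-16],"spin":0,"claw":0},{"travel":[-16,-95,-18],"spin":0,"claw":0},{"travel":[-16,-95,-18],"spin":0,"claw":0}]'
python3 - <<'E'
from h import *
s=snap('scene');t=snap('top')
z=lambda i,k:cv2.resize(i[:,:,::-1],None,fx=k,fy=k,interpolation=cv2.INTER_CUBIC)
cv2.imwrite('pics/s2.png',np.hstack([z(s['img'][210:380,180:360],2.2),z(t['img'][150:320,310:490],2.2)]))
E
```

```text
t: 2.77
tool_pos: [0.5203, -0.1563, 0.172]
ee_rot: [[-0.927, 0.376, 0.0], [0.376, 0.927, -0.0], [-0.0, 0.0, -1.0]]
ft_force: [0.3, -0.3, -0.0]
gripper_width: 0.0004
grip_force: 0.0
```

View pics/s2.png

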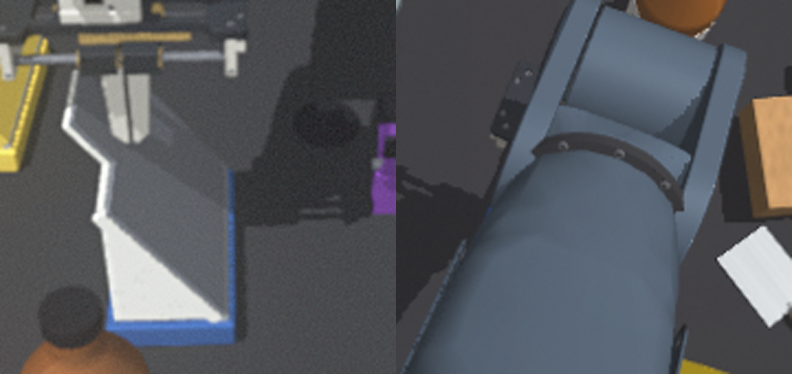

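The picture shows the lid down on the box, with the fingers on its tongue at (125,130). I'll press further along the lid normal and watch the force.

```bash

python3 -m jog '[{"travel":[-1,-3,-2],"spin":0,"claw":0},{"travel":[-2,-5,-4],"spin":0,"claw":0},{"travel":[-3,-7,-5],"spin":0,"claw":0},{"travel":[-4,-9,-7],"spin":0,"claw":0},{"travel":[-4,-9,-7],"spin":0,"claw":0},{"travel":[-4,-9,-7],"spin":0,"claw":0},{"travel":[-4,-9,-7],"spin":0,"claw":0},{"travel":[-4,-9,-7],"spin":0,"claw":0}]'
```

```text
t: 3.53
tool_pos: [0.5198, -0.1586, 0.1701]
ee_rot: [[-0.927, 0.376, 0.009], [0.376, 0.927, 0.009], [-0.005, 0.012, -1.0]]
ft_force: [2.7, 51.5, 52.1]
gripper_width: 0.0006
grip_force: 35.2
```

```bash

python3 -m jog '[{"travel":[5,14,15],"spin":0,"claw":0},{"travel":[9,22,45],"spin":0,"claw":20},{"travel":[5,55,70],"spin":0,"claw":93},{"travel":[0,95,70],"spin":0,"claw":93},{"travel":[-4,135,70],"spin":0,"claw":93},{"travel":[-8,175,70],"spin":0,"claw":93},{"travel":[-12,215,70],"spin":0,"claw":93},{"travel":[-16,255,70],"spin":0,"claw":93}]'
python3 - <<'E'
from h import *
import pickle
s=snap('scene');t=snap('top')
pickle.dump((s,t),open('c2.pkl','wb'))
z=lambda i,k:cv2.resize(i[:,:,::-1],None,fx=k,fy=k,interpolation=cv2.INTER_CUBIC)
cv2.imwrite('pics/s3.png',np.hstack([z(s['img'][220:370,200:320],3.3),z(t['img'][150:300,320:440],3.3)]))
E
```

```text
t: 4.2
tool_pos: [0.4994, 0.0922, 0.235]
ee_rot: [[-0.927, 0.375, 0.001], [0.375, 0.927, 0.0], [-0.0, 0.0, -1.0]]
ft_force: [1.0, 0.1, 0.3]
gripper_width: 0.0424
grip_force: 0.0
```

View pics/s3.png

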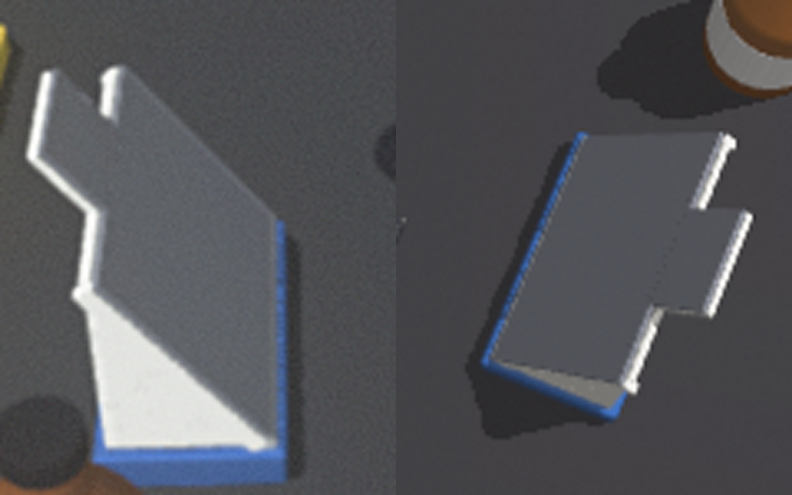

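The lid is shut: both views have it flush, with its tongue lying on the box tongue. On to the clamp.

```bash

python3 -m jog '[{"travel":[-5,35,0],"spin":0,"claw":93},{"travel":[-10,70,0],"spin":0,"claw":93},{"travel":[-14,105,0],"spin":0,"claw":93},{"travel":[-17,121,0],"spin":0.01,"claw":93},{"travel":[-17,121,0],"spin":0.01,"claw":93},{"travel":[-17,121,0],"spin":0.01,"claw":93},{"travel":[-17,121,-20],"spin":0.01,"claw":93},{"travel":[-17,121,-20],"spin":0.01,"claw":93}]'
python3 - <<'E'
from h import *
s=snap('scene');t=snap('top')
z=lambda i,k:cv2.resize(i[:,:,::-1],None,fx=k,fy=k,interpolation=cv2.INTER_CUBIC)
cv2.imwrite('pics/s4.png',np.hstack([z(s['img'][140:300,350:470],3.3),z(t['img'][180:340,180:300],3.3)]))
E
```

```text
t: 4.97
tool_pos: [0.4822, 0.2093, 0.2123]
ee_rot: [[-0.93, 0.367, -0.003], [0.367, 0.93, -0.001], [0.003, -0.003, -1.0]]
ft_force: [-0.5, 0.9, -0.9]
gripper_width: 0.0929
grip_force: 0.0
```

View pics/s4.png

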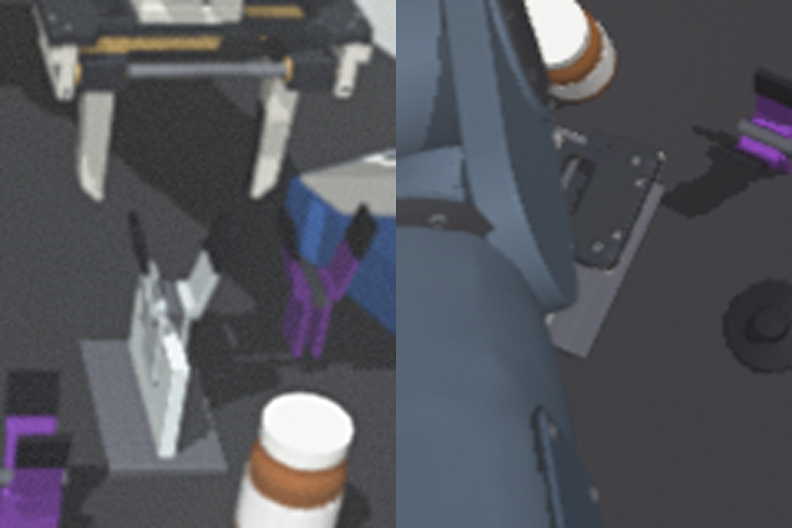

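The fingers straddle the handles: the fingertips are at x 98 and 262, the handles at 132 and 215. I'll descend and squeeze.

```bash

python3 -m jog '[{"travel":[0,2,-20],"spin":0,"claw":93},{"travel":[0,2,-40],"spin":0,"claw":93},{"travel":[0,2,-60],"spin":0,"claw":93},{"travel":[0,2,-71],"spin":0,"claw":93},{"travel":[0,2,-71],"spin":0,"claw":70},{"travel":[0,2,-71],"spin":0,"claw":50},{"travel":[0,2,-71],"spin":0,"claw":20},{"travel":[0,2,-71],"spin":0,"claw":20}]'
python3 -m jog '[{"travel":[0,0,0],"spin":0,"claw":20},{"travel":[0,0,0],"spin":0,"claw":20},{"travel":[0,0,0],"spin":0,"claw":20},{"travel":[0,0,0],"spin":0,"claw":20},{"travel":[0,0,0],"spin":0,"claw":20},{"travel":[0,0,0],"spin":0,"claw":20},{"travel":[0,0,0],"spin":0,"claw":20},{"travel":[0,0,0],"spin":0,"claw":20}]'
```

```text
t: 5.73
tool_pos: [0.484, 0.2131, 0.1451]
ee_rot: [[-0.93, 0.366, 0.003], [0.366, 0.93, 0.001], [-0.002, 0.002, -1.0]]
ft_force: [0.7, 2.7, 2.3]
gripper_width: 0.0707
grip_force: 1.3
t: 6.4
tool_pos: [0.4833, 0.2131, 0.1437]
ee_rot: [[-0.931, 0.366, 0.001], [0.366, 0.931, 0.001], [-0.0, 0.001, -1.0]]
ft_force: [1.7, 3.1, -0.6]
gripper_width: 0.0343
grip_force: 29.5
```

Grip width is 34.3 mm at 29.5 N, so the clamp is squeezed to its stop. I'll lift it and, from the stored pictures, refine the tongue edge.

```bash

python3 -m jog '[{"travel":[0,0,20],"spin":0,"claw":20},{"travel":[0,0,40],"spin":0,"claw":20},{"travel":[0,0,60],"spin":0,"claw":20},{"travel":[0,0,90],"spin":0,"claw":20},{"travel":[0,0,120],"spin":0,"claw":20},{"travel":[0,0,150],"spin":0,"claw":20},{"travel":[0,0,170],"spin":0,"claw":20},{"travel":[0,0,170],"spin":0,"claw":20}]'
python3 - <<'E'
from h import *
import pickle
s0,t0=pickle.load(open('c1.pkl','rb'));s,t=pickle.load(open('c2.pkl','rb'))
O=np.array([.502,-.201,.1938]);ex=np.array([.928,-.372,0]);ey=np.array([.372,.928,0])
for nm,c in(('open top',t0),('shut top',t),('open sc',s0),('shut sc',s)):
    g=c['img'].astype(np.float32).mean(2)
    for z in ([.1938] ):
        r=[]
        for d in np.arange(-.016,.0161,.002):
            v=[]
            for x in np.arange(-.025,.026,.005):
                p=proj(c,O+x*ex+d*ey)[0]
                v.append(cv2.getRectSubPix(g,(1,1),(float(p[0]),float(p[1])))[0,0])
            r.append(int(np.median(v)))
        print(nm,r)
E
```

```text
t: 7.07
tool_pos: [0.4841, 0.213, 0.3177]
ee_rot: [[-0.931, 0.366, 0.006], [0.366, 0.931, 0.001], [-0.005, 0.003, -1.0]]
ft_force: [-0.8, -0.2, -0.4]
gripper_width: 0.0332
grip_force: 29.8
open top [68, 68, 68, 68, 68, 68, 68, 110, 226, 225, 173, 164, 163, 163, 163, 163, 163]
shut top [67, 67, 67, 67, 68, 68, 68, 110, 227, 222, 161, 125, 89, 85, 85, 85, 84]
open sc [66, 77, 83, 83, 83, 81, 80, 95, 186, 245, 236, 192, 177, 179, 180, 180, 180]
shut sc [64, 74, 79, 80, 80, 79, 76, 94, 187, 246, 228, 162, 118, 99, 97, 98, 98]
```

```bash

python3 -m jog '[{"travel":[1,-20,0],"spin":0,"claw":20},{"travel":[3,-55,0],"spin":0,"claw":20},{"travel":[5,-92,0],"spin":0,"claw":20},{"travel":[7,-130,0],"spin":0,"claw":20},{"travel":[9,-168,0],"spin":0,"claw":20},{"travel":[11,-206,0],"spin":0,"claw":20},{"travel":[13,-244,0],"spin":0,"claw":20},{"travel":[15,-280,0],"spin":0,"claw":20}]'
python3 -m jog '[{"travel":[2,-35,0],"spin":0,"claw":20},{"travel":[4,-70,0],"spin":0,"claw":20},{"travel":[5,-100,0],"spin":0,"claw":20},{"travel":[7,-120,0],"spin":0,"claw":20},{"travel":[7,-125,0],"spin":0,"claw":20},{"travel":[7,-125,0],"spin":0,"claw":20},{"travel":[7,-125,0],"spin":0,"claw":20},{"travel":[7,-125,0],"spin":0,"claw":20}]'
```

```text
t: 7.73
tool_pos: [0.4972, -0.0693, 0.3124]
ee_rot: [[-0.931, 0.366, -0.002], [0.366, 0.931, -0.0], [0.002, -0.001, -1.0]]
ft_force: [1.1, -0.8, -0.6]
gripper_width: 0.0335
grip_force: 29.8
t: 8.4
tool_pos: [0.5049, -0.1911, 0.3133]
ee_rot: [[-0.931, 0.365, -0.001], [0.365, 0.931, 0.0], [0.001, 0.0, -1.0]]
ft_force: [-0.1, -0.5, -0.7]
gripper_width: 0.0336
grip_force: 29.9
```

Now a picture before lowering.

```bash

python3 - <<'E'
from h import *
import pickle
s=snap('scene');pickle.dump(s,open('c3.pkl','wb'))
z=lambda i,k:cv2.resize(i[:,:,::-1],None,fx=k,fy=k,interpolation=cv2.INTER_CUBIC)
cv2.imwrite('pics/s5.png',z(s['img'][140:340,150:350],3))
O=np.array([.5033,-.1978,.1938]);ex=np.array([.928,-.372,0]);ey=np.array([.372,.928,0]);T=np.array(monitor.sense()['tool_pos'])
f=lambda P:((proj(s,P)-[150,140])*3).round()
print('tongue mid-edge ends',f([O-.035*ex,O,O+.035*ex]))
print('jaw tips expected z-92, inner +-18.5, x+-18',f([T+[0,0,-.092]+a*ey+b*ex for a in(-.0185,.0185) for b in(-.018,.018)]))
E
```

```text
tongue mid-edge ends [[193. 304.]
 [187. 341.]
 [180. 380.]]
jaw tips expected z-92, inner +-18.5, x+-18 [[165. 283.]
 [157. 322.]
 [229. 282.]
 [224. 320.]]
```

View pics/s5.png

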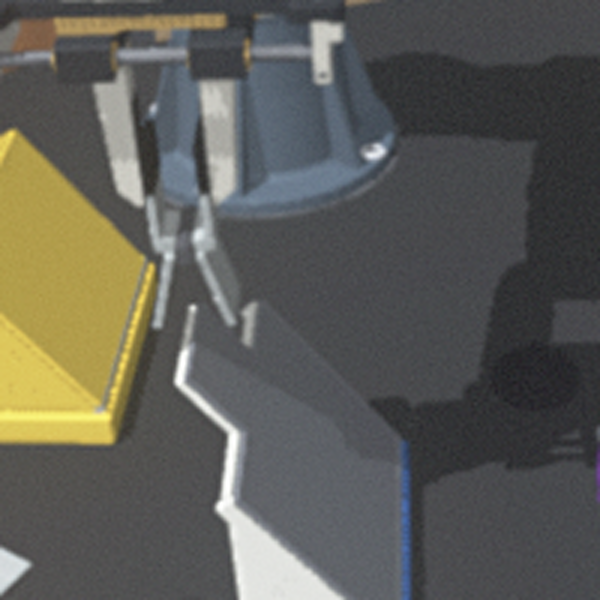

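The jaws are open above the tongues: the tips are at (159,325) and (231,322), the tongue edge at (187,341). The clamp sits about 2 mm to the +y side, so I'll shift by 3 mm and descend.

```bash

python3 -m jog '[{"travel":[-1,-3,-8],"spin":0,"claw":20},{"travel":[-1,-3,-16],"spin":0,"claw":20},{"travel":[-1,-3,-24],"spin":0,"claw":20},{"travel":[-1,-3,-32],"spin":0,"claw":20},{"travel":[-1,-3,-38],"spin":0,"claw":20},{"travel":[-1,-3,-43],"spin":0,"claw":20},{"travel":[-1,-3,-48],"spin":0,"claw":20},{"travel":[-1,-3,-48],"spin":0,"claw":20}]'
python3 - <<'E'
from h import *
s=snap('scene')
z=lambda i,k:cv2.resize(i[:,:,::-1],None,fx=k,fy=k,interpolation=cv2.INTER_CUBIC)
cv2.imwrite('pics/s6.png',z(s['img'][160:300,160:300],4))
E
```

```text
t: 9.12
tool_pos: [0.5049, -0.1939, 0.2658]
ee_rot: [[-0.93, 0.367, 0.003], [0.367, 0.93, 0.003], [-0.001, 0.004, -1.0]]
ft_force: [2.5, 8.9, 2.3]
gripper_width: 0.0337
grip_force: 30.0
```

View pics/s6.png

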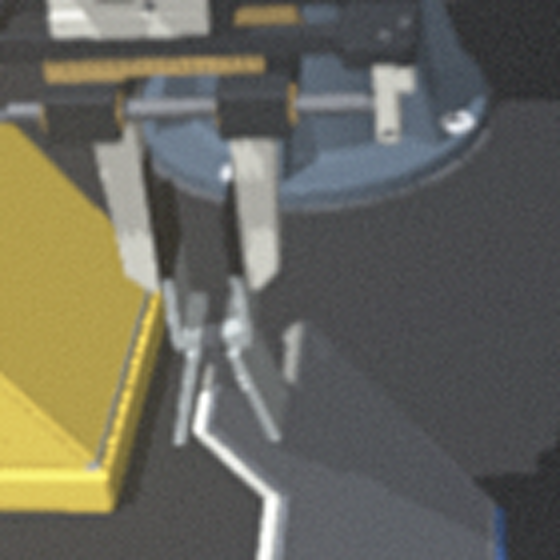

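The jaws straddle both tongues, with the tips at (180,440) and (275,438) and the tongue edge between them. There is slight +y contact. I'll release gradually while swinging the hand towards −y so that the spring aligns the clamp with the slope.

```bash

python3 -m jog '[{"travel":[1,2,-1],"spin":0,"claw":34},{"travel":[1,2,-2],"spin":0,"claw":38},{"travel":[-1,-3,-4],"spin":0,"claw":43},{"travel":[-3,-8,-6],"spin":0,"claw":48},{"travel":[-6,-15,-8],"spin":0,"claw":53},{"travel":[-8,-21,-10],"spin":0,"claw":58},{"travel":[-11,-27,-12],"spin":0,"claw":63},{"travel":[-13,-32,-13],"spin":0,"claw":67}]'
python3 - <<'E'
from h import *
s=snap('scene')
z=lambda i,k:cv2.resize(i[:,:,::-1],None,fx=k,fy=k,interpolation=cv2.INTER_CUBIC)
cv2.imwrite('pics/s7.png',z(s['img'][160:300,160:300],4))
E
```

```text
t: 9.83
tool_pos: [0.4905, -0.2281, 0.2522]
ee_rot: [[-0.93, 0.367, -0.001], [0.367, 0.93, 0.0], [0.001, -0.0, -1.0]]
ft_force: [1.1, 1.7, 0.2]
gripper_width: 0.065
grip_force: 4.5
```

View pics/s7.png

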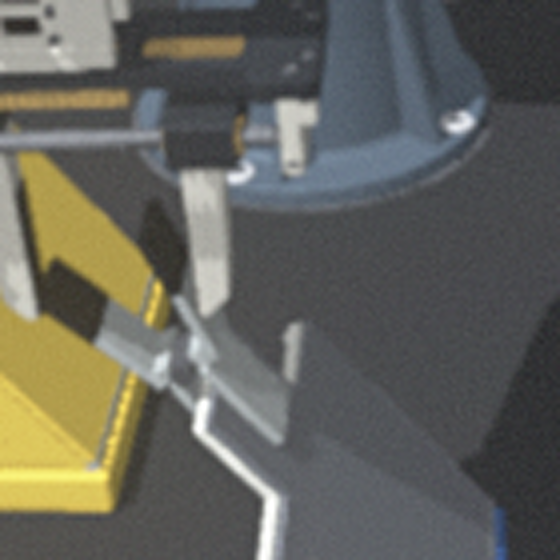

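The clamp has swung in line with the slope and closed on both tongues, with its pin at about (180,355) just beyond the tongue edge. Next I'll open fully, centred on the handles, and retreat upward.

```bash

python3 -m jog '[{"travel":[-1,-2,0],"spin":0,"claw":73},{"travel":[-2,-5,0],"spin":0,"claw":80},{"travel":[-3,-8,0],"spin":0,"claw":87},{"travel":[-5,-12,0],"spin":0,"claw":93},{"travel":[-5,-12,0],"spin":0,"claw":93},{"travel":[-5,-12,0],"spin":0,"claw":93},{"travel":[-5,-12,5],"spin":0,"claw":93},{"travel":[-5,-12,10],"spin":0,"claw":93}]'
python3 -m jog '[{"travel":[0,0,15],"spin":0,"claw":93},{"travel":[0,0,35],"spin":0,"claw":93},{"travel":[0,0,60],"spin":0,"claw":93},{"travel":[0,0,80],"spin":0,"claw":93},{"travel":[-10,35,90],"spin":0,"claw":93},{"travel":[-20,75,90],"spin":0,"claw":93},{"travel":[-30,115,90],"spin":0,"claw":93},{"travel":[-40,155,90],"spin":0,"claw":93}]'
python3 -m jog '[{"travel":[-10,35,0],"spin":0,"claw":93},{"travel":[-20,70,0],"spin":0,"claw":93},{"travel":[-30,105,0],"spin":0,"claw":93},{"travel":[-30,140,0],"spin":0,"claw":93},{"travel":[-30,140,0],"spin":0,"claw":93},{"travel":[-30,140,0],"spin":0,"claw":93},{"travel":[-30,140,0],"spin":0,"claw":93},{"travel":[-30,140,0],"spin":0,"claw":93}]'
python3 - <<'E'
from h import *
import pickle
s=snap('scene');t=snap('top');pickle.dump((s,t),open('c4.pkl','wb'))
z=lambda i,k:cv2.resize(i[:,:,::-1],None,fx=k,fy=k,interpolation=cv2.INTER_CUBIC)
cv2.imwrite('pics/s8.png',np.hstack([z(s['img'][200:320,170:270],4),z(t['img'][170:290,380:480],4)]))
E
```

```text
t: 10.55
tool_pos: [0.486, -0.2391, 0.263]
ee_rot: [[-0.931, 0.366, -0.0], [0.366, 0.931, 0.0], [0.0, -0.0, -1.0]]
ft_force: [-0.1, 0.5, 1.3]
gripper_width: 0.0931
grip_force: 0.0
t: 11.22
tool_pos: [0.4453, -0.0827, 0.3534]
ee_rot: [[-0.93, 0.367, 0.001], [0.367, 0.93, -0.0], [-0.001, 0.0, -1.0]]
ft_force: [1.7, 0.0, -0.3]
gripper_width: 0.0931
grip_force: 0.0
t: 11.88
tool_pos: [0.4163, 0.0549, 0.3528]
ee_rot: [[-0.93, 0.367, 0.0], [0.367, 0.93, -0.0], [-0.0, -0.0, -1.0]]
ft_force: [-0.3, 0.0, 0.1]
gripper_width: 0.093
grip_force: 0.0
```

```bash
python3 - <<'E'
from h import *
import pickle
s,t=pickle.load(open('c4.pkl','rb'));_,t2=pickle.load(open('c2.pkl','rb'));s2=pickle.load(open('c2.pkl','rb'))[0]
# what changed against the picture before the clamp came: extents, and expected points (px) for pin p mm beyond the edge
O=np.array([.5033,-.1978,.1938]);ex=np.array([.928,-.372,0]);ey=np.array([.372,.928,0]);ez=np.array([0,0,1.])
u=-.574*ey+.819*ez;n=.819*ey+.574*ez
for nm,c,b,(x0,x1,y0,y1) in(('scene',s,s2,(165,270,200,300)),('top',t,t2,(390,470,180,290))):
    m=np.zeros((480,640),np.uint8);m[y0:y1,x0:x1]=(np.abs(c['img'].astype(int)-b['img']).max(2)>25)[y0:y1,x0:x1]
    k=cv2.connectedComponentsWithStats(m);i=1+np.argmax(k[2][1:,4]);print(nm,'changed bbox',k[2][i])
    for p in(0,.012,.024,.036):
        P=[O+u*(p+z)+n*y+x*ex for z,y,x in((.065,-.0325,-.015),(.065,-.0325,.015),(.065,.0325,-.015),(.065,.0325,.015),(-.055,.009,-.018),(-.055,.009,.018))]
        print(p,proj(c,P).round().astype(int).tolist())
E
```

```text
scene changed bbox [ 167  211   65   60 1154]
0 [[174, 233], [171, 244], [202, 215], [200, 225], [237, 264], [236, 277]]
0.012 [[169, 229], [166, 239], [197, 210], [195, 220], [233, 260], [231, 273]]
0.024 [[164, 224], [160, 235], [192, 205], [190, 215], [229, 256], [227, 269]]
0.036 [[159, 219], [155, 230], [187, 200], [185, 210], [224, 251], [222, 265]]
top changed bbox [403 219  54  28 715]
0 [[451, 245], [456, 231], [429, 231], [434, 216], [396, 234], [402, 218]]
0.012 [[455, 245], [461, 231], [433, 231], [439, 216], [400, 234], [406, 219]]
0.024 [[460, 246], [466, 231], [438, 231], [443, 217], [404, 234], [410, 219]]
0.036 [[465, 246], [470, 232], [442, 232], [448, 217], [407, 235], [414, 219]]
```

View pics/s8.png

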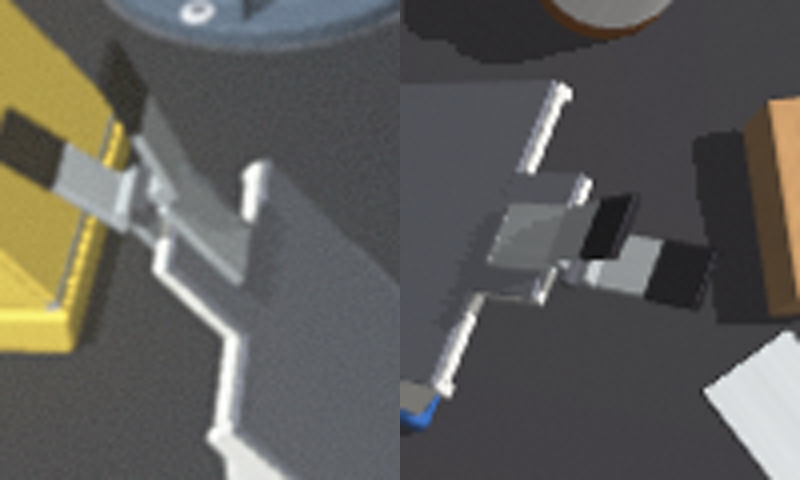

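Both views show the clamp squarely mid-tongue, in line with the slope, its pin about 12 mm beyond the tongue edge and the lid flush. The handle ends agree with their predicted pixels, and the robot is clear.

```bash
python3 -c "
from h import *
print(ctrl.hand_in())"
```

```text
the job is handed in; nothing more can be done
None
```

The lid is shut and the clamp is clipped squarely over the middle of both tongues and let go, its pin measured about 12 mm beyond their edge; I handed the job in after about 12 s of robot time, and no verdict came back.

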